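# Shut the dust door and pull the filter cassette from a bench extraction unit

## Robot

A 6-joint arm with a two-finger parallel gripper is mounted at the origin on the work surface. World frame = base frame: x ahead of the robot, y to its left, z up, the work surface at z = 0. Lengths are in m, angles in degrees, forces in N, time in s.
With the tool pointing down it reaches from about 0.35 to 0.875 m from the base axis. Payload 4.2 kg.
Tool frame: the origin (TCP) lies at the very end of the fingers, on their centre line; the grasp point (between the pads) lies 19 mm behind it; z points along the fingers, y is the line along which they close (so a half turn about z gives the same grasp; the last joint's range is limited). The gripper opens to 87 mm and grips with 3 to 60 N. Pads are 19 mm wide; open, the fingers measure 117 mm over their backs; the gripper's body (75 mm by 190 mm) begins 51 mm behind the grasp point.
Start: joints at [-52.678, 22.042, 0.453, 0, -68.411, -14.817], TCP at [0.239, -0.577, 0.223] pointing down, gripper open.
Joint ranges: [-179.83, 179.83], [-69.29, 118.12], [-61.27, 80.66], [-181.25, 117.63], [-171.15, -9.14], [-177.46, 177.46]. Speed limits (degrees/s): [159.86, 159.86, 180, 180, 180, 180].

## Interface

Orientations are given as a 3x3 rotation matrix whose columns are the frame's x, y, z axes.
In Python, from station import * gives the robot as it stands.
- The arm moves only by the shell command python3 -m pendant 'ROWS'. ROWS is JSON, a list of rows, each an object of numbers: "x", "y", "z": the shift along the world's x, y, z normalised to -1 to 1, where 1 is 250 mm; "rx", "ry", "rz": the turn, a rotation vector about the world's x, y, z normalised to -1 to 1, where 1 is 180 degrees; "claw": the opening, from 0 (shut) to 1 (fully open). A call has exactly 8 rows; each row is the pose to reach, as a shift and turn from the pose commanded when the call began, turning the shorter way round; what a row does not reach only later rows make up. A row lasts 1/8 s, in which the tool goes at most 62.5 mm and 10.7 degrees, less where a joint would pass 70% of its speed; a pose out of reach is approached as far as the arm can. A call with a number of a shift or a turn outside -1 to 1 is refused whole. A call with a gripper value outside its range is refused whole. The fingers move at their own pace and stop on an object; the grip force is fixed at half the most. Time passes only in rows, so rows that repeat a pose let the fingers close, or fill a call up. It gives the time, the measured TCP pose, the force, the opening and the grip force at its end, in the units of the state.
- sense(): the state, without advancing time (a new reading comes with each control period).
- capture(name): name is "scene" or "top" or "wrist"; returns a dict with "color" (384x512x3 uint8, red, green, blue), "mtx" (3x3 intrinsics, pixels), "world_to_cam" (4x4, takes a point from world to camera coordinates). Camera axes: x right, y up, looking along -z (the intrinsics and any distortion apply to the point x, -y, -z); pixel columns grow to the right and rows downward; lengths in m; the calibration is good to about 2 mm. A picture is of the moment at which its call begins. There is no depth.
- finish_job(): hands the job in; it is judged then, once.
Trained networks look in a picture, given as the dict that the camera call returned (one of the last four; its "shot" number tells which), for a name from the list of things; names that differ only in an ending like _2 or _b are one class to them, and where a whole thing is asked for, a point or a joint stands for the part that bears it (a point fixed in the world has none). Each returns a list of dicts, best first, with "conf" (0 to 1); they miss things now and then, are a little off and sometimes report something else, mostly with a low value. They report only what shows in the picture. A call takes as long as a camera call.
- search_frame(picture, label): "centre" ([column, row] in pixels, amid what is visible of it).
- regions_of(picture, label): "region" (384x512 bool, what is visible of it) and "centre" ([column, row] in pixels, amid what is visible of it).
The state is a dict: "time_s": time; "joints": joint angles; "joint_velocities": joint speeds; "effort": joint torques, N m; "tcp_pos": TCP position; "ee_rot": TCP orientation; "wrist_force": force on the tool from outside, world axes, zero at the start; "moment": the same for the moment, N m; "gripper_width": opening from 0.0 (shut) to 1.0 (fully open); "gripper_force": force on a finger pad.
Only numpy, scipy, OpenCV 4.12 (cv2) and the standard library are available. Lean on these libraries where they do the work, as an engineer would, in place of code of your own. Each camera call takes 0.05 s, during which the arm holds its last target. There are 200 camera calls.

## Task

On the soldering bench, first push the blue front door of the grey dust extraction unit fully shut, until it seats on its detent catch, so that no dust spills. Then squeeze the two orange side catches of the white filter cassette on top of the unit together, draw the cassette straight up out of its well, and finish while still holding it by the squeezed catches, still and upright above the well with its whole body clear of the unit's top. Leave the door shut and the other things on the bench where they are.

Things in the scene. Friction and masses are not known exactly. Their poses are not given: they have to be found in the camera images.
- unit: Grey extraction unit, a fixed box; place and yaw vary. Origin on the bench under the middle of the filter well; x from front (door) to back, z up. Front face x = -100 mm, back +120, sides y = +-130, top z = 130. On the top, at |y| = 54 to 67 and |x| under 12, stand two steel keepers 15 mm high whose lips hold the catch arms down.
- door (a joint): Angle (rad) of the blue front door on an upright hinge: 0 shut, up to 1.3 as the free edge swings towards -x of the unit; starts at 0.5 to 0.9. It stays where it is left (friction under 1 N at the edge). From about 0.06 rad a spring ball catch resists with about 4 N at the free edge; past about 0.03 rad it snaps home and holds the door at 0.
- door_hinge (a point): Top of the hinge axis, at x = -106, y = +85, z = 122 mm of the unit; axes turn with the door: -y along the panel to the free edge, -x out of the outer face. Panel 170 wide, 106 high, 12 mm thick, centred on the axis in thickness, z = 16 to 122 of the unit. A pull bar 10 mm proud is on the outer face 158 to 166 mm from the hinge, 30 to 80 mm above the door's lower edge.
- door_edge (a point): Top corner of the door's outer face at its free edge, 170 mm from the hinge.
- well (a point): Centre of the well's mouth on the unit's top, 130 mm above the bench; axes as the unit's. Also the cassette's place in plan.
- cassette: White filter cassette, loose, about 0.3 to 0.45 kg. Origin: centre of its underside; z up, x and y as the unit's when seated. Body 62 x 98 x 55 mm high, in the well with 2 mm play all round; a 76 x 104 x 4 mm flange rests on the unit's top, so seated its origin is 75 mm above the bench. A fixed post 22 x 22 mm rises to 108 mm; at its +y and -y sides stand orange catch tabs.
- cassette_grip (a point): Midway between the two catch tabs, 95 mm above the cassette's underside (40 mm above the unit's top when seated): the place to pinch, from above, closing along the cassette's y.
- catch_l (a joint): Travel (m) of the +y catch towards the post: 0 out (latched), 0.006 fully pressed. The pair measures 48 mm over the outer tab faces when out, 36 mm squeezed. Spring: 3 N at rest, 8 N fully pressed. A flat arm at the tab's foot reaches 58 mm from the cassette's middle, under the keeper's lip; it comes free once pressed over 4 mm.
- catch_r (a joint): The same for the -y catch, its mirror image.
- tab_l (a point): Middle of the +y tab's outer face, 24 mm from the cassette's middle (18 mm pressed), 95 mm above its underside. The upright tab is 26 mm wide (x), 6 mm thick, from 60 to 113 mm above the underside.
- tab_r (a point): The same point of the -y tab.
- tin: Bystander: round brass tin, 46 mm wide, 24 high, standing loose on the rear left part of the unit's top, at least 100 mm from the cassette's middle. Origin under its centre.
- brick_a: Bystander: tan fire brick 100 x 114 x 64 mm on a round wooden turntable 22 mm high. Origin under its centre.
- brick_b: Bystander: a second such brick beside it.
- flux_jar: Bystander: amber jar, 60 mm wide, 75 high. Origin under its centre.
- bench_block: Bystander: square steel bench block 70 x 70 x 18 mm. Origin under its centre.
- hammer: Bystander: a hammer lying on the bench. Origin under its middle.
- gas_canister: Bystander: blue gas canister, 41 mm wide, 130 high, with a brass neck. Origin under its centre.

How it is judged:
By the outcome, as a careful person would: the job done as asked, in the order asked, and still so for the second after the job is handed in, while the arm keeps its last pose, push and grip.
It also fails if it takes over 43 s, if anything falls off the work surface, if the arm or the gripper's body presses on something with over 40 N, if the wrist force passes 120 N, or if a joint passes its speed limit or range.

## Working session

There is one attempt and no reset: what is moved stays moved. The work goes in short steps, Python scripts to look and compute and a shell command to move; the robot and the scene stay as the last step left them, time stands still between calls to the robot, and variables do not carry over. Pictures are saved under pics/ and viewed, at most 10 in all, crops included, and the job is handed in when it is done.

```bash
mkdir -p pics; ls
cat > h.py <<'E'
from station import *
import numpy as np, cv2
def save(p,n): cv2.imwrite(f'pics/{n}.png', p['color'][:,:,::-1])
def ray(p,uv):
    K=np.array(p['mtx']);T=np.array(p['world_to_cam'])
    d=np.linalg.inv(K)@np.array([uv[0],uv[1],1.]); d=np.array([d[0],-d[1],-d[2]])
    R=T[:3,:3]; return -R.T@T[:3,3], R.T@d
def onz(p,uv,z):
    o,d=ray(p,uv); return o+d*(z-o[2])/d[2]
def tri(l):
    A=np.zeros((3,3));b=np.zeros(3)
    for p,uv in l:
        o,d=ray(p,uv); d=d/np.linalg.norm(d); M=np.eye(3)-np.outer(d,d); A+=M;b+=M@o
    return np.linalg.solve(A,b)
def proj(p,X):
    K=np.array(p['mtx']);T=np.array(p['world_to_cam']); c=T[:3,:3]@np.array(X)+T[:3,3]
    q=K@np.array([c[0],-c[1],-c[2]]); return q[:2]/q[2]
E
python3 - <<'E'
from h import *
np.set_printoptions(precision=3,suppress=True)
P={n:capture(n) for n in('scene','top')}
for n,p in P.items(): save(p,n)
cv2.imwrite('pics/both.png',np.hstack([P['scene']['color'],P['top']['color']])[:,:,::-1][:, :, :] if 0 else cv2.resize(np.vstack([P['scene']['color'],P['top']['color']])[:,:,::-1],(512,768)))
for l in ['cassette_grip','tab_l','tab_r','well','door_hinge','door_edge','cassette','door','tin','unit']:
    r={}
    for n,p in P.items():
        q=search_frame(p,l); 
        if q: r[n]=q[0]; print(l,n,[(np.round(k['centre'],1),round(k['conf'],2)) for k in q[:3]])
    if len(r)==2: print('   tri',tri([(P[n],r[n]['centre']) for n in r]))
E
```

```text
pics
cassette_grip scene [(array([230.8, 218.9]), 0.69), (array([320.7, 184.7]), 0.68)]
cassette_grip top [(array([290.2, 162.8]), 0.82), (array([161.3, 172.1]), 0.52)]
   tri [ 0.637 -0.086  0.144]
tab_l scene [(array([233.7, 215.7]), 0.54), (array([221., 220.]), 0.47)]
tab_l top [(array([287.8, 165.1]), 0.63)]
   tri [ 0.629 -0.074  0.147]
tab_r scene [(array([233.7, 215.7]), 0.54), (array([221., 220.]), 0.47)]
tab_r top [(array([287.8, 165.1]), 0.63)]
   tri [ 0.629 -0.074  0.147]
well scene [(array([229.2, 241. ]), 0.61), (array([344.5, 193.6]), 0.52)]
well top [(array([292.5, 176. ]), 0.63)]
   tri [ 0.615 -0.096  0.041]
door_hinge scene [(array([210. , 198.8]), 0.53)]
door_edge scene [(array([210.6, 196. ]), 0.86)]
cassette scene [(array([228.4, 217.2]), 0.95), (array([343.7, 193.4]), 0.51), (array([344.1, 167.8]), 0.48)]
cassette top [(array([286.7, 167.6]), 0.88), (array([172. , 243.1]), 0.53)]
   tri [ 0.618 -0.079  0.137]
door scene [(array([211.5, 204.1]), 0.72)]
door top [(array([283.6, 206.9]), 0.68), (array([294. , 174.8]), 0.49)]
   tri [ 0.476 -0.071  0.104]
tin scene [(array([267.4, 229.2]), 0.77)]
unit scene [(array([229.1, 242.7]), 0.83)]
unit top [(array([290.4, 176.7]), 0.85)]
   tri [ 0.613 -0.092  0.03 ]
```

```bash
ls pics
```

```text
both.png
scene.png
top.png
```

Run:
```python
import cv2,numpy as np
a=cv2.imread('pics/scene.png')[140:320,120:360];b=cv2.imread('pics/top.png')[90:270,190:390]
cv2.imwrite('pics/ca.png',np.hstack([cv2.resize(a,(400,300)),cv2.resize(b,(400,360))[:300]])if 0 else np.hstack([cv2.resize(a,None,fx=1.8,fy=1.8,interpolation=3),cv2.resize(b,None,fx=1.8,fy=1.8,interpolation=3)]))
```

```text
(no output)
```

View pics/ca.png

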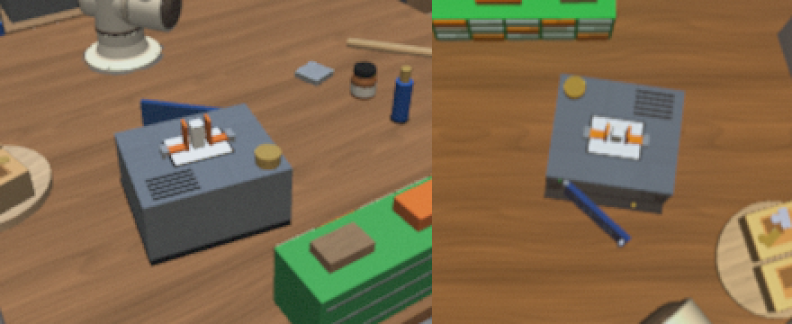

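View pics/both.png

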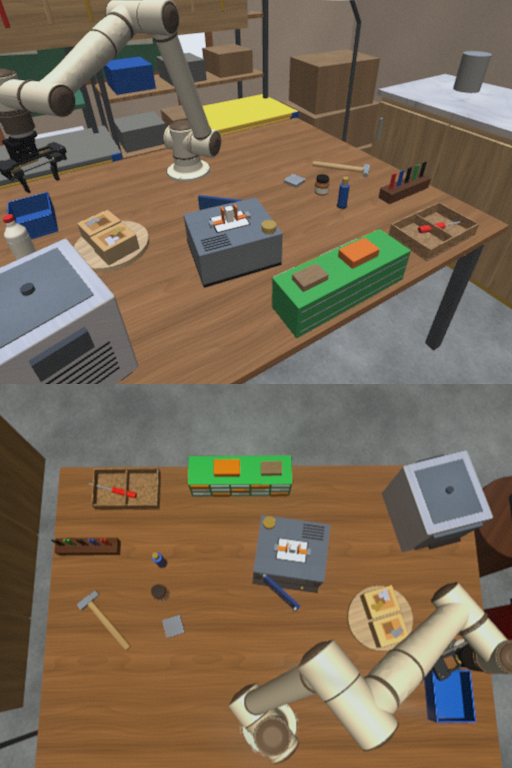

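The unit's front faces the robot, with its door hinged on the left (+y) and opened towards the robot; the free edge is near (295,224) in the top picture. The cassette flange is near (292,167), the tin is at the rear left, and the bricks are off to the right.

Run:
```python
from h import *
np.set_printoptions(precision=4,suppress=True)
p=capture('top'); s=capture('scene')
f=lambda x,y:((x-432)/1.8+190,y/1.8+90)
g=lambda x,y:(x/1.8+120,y/1.8+140)
for n,q,z in [('RL',(562,75),.13),('RR',(685,90),.13),('FR',(670,190),.13),('FL',(547,178),.13),('flange',(616,138),.134),('hinge',(566,184),.122),('edge',(622,241),.122)]: print(n,onz(p,f(*q),z))
for n,q,z in [('FR',(117,133),.13),('FL',(250,105),.13),('RL',(290,172),.13),('RR',(140,197),.13),('doorRight',(143,101),.122)]: print('s',n,onz(s,g(*q),z))
print('tri FL',tri([(p,f(547,178)),(s,g(250,105))]),'RL',tri([(p,f(562,75)),(s,g(290,172))]),'edge',tri([(p,f(622,241)),(s,g(143,101))]))
for l in ['cassette','door','unit']:
  for n,c in(('top',p),('scene',s)):
    r=regions_of(c,l)
    if r:
      m=r[0]['region'].astype('uint8'); cs=max(cv2.findContours(m,0,2)[0],key=cv2.contourArea); print(l,n,m.sum(),cv2.minAreaRect(cs), cv2.approxPolyDP(cs,3,True)[:,0].tolist())
for l in ['tin','brick','brick_a']:
  r=search_frame(p,l); print(l,[(k['centre'],k['conf'],onz(p,k['centre'],.1)) for k in r[:2]])
```

```text
RL [0.7629 0.0169 0.13  ]
RR [ 0.7281 -0.2377  0.13  ]
FR [ 0.5177 -0.1972  0.13  ]
FL [0.545  0.0508 0.13  ]
flange [ 0.6259 -0.0909  0.134 ]
hinge [0.5337 0.0123 0.122 ]
edge [ 0.4164 -0.0978  0.122 ]
s FR [ 0.5132 -0.1974  0.13  ]
s FL [0.563  0.0588 0.13  ]
s RL [0.774  0.0104 0.13  ]
s RR [ 0.6997 -0.2297  0.13  ]
s doorRight [ 0.4258 -0.1096  0.122 ]
tri FL [0.5502 0.0575 0.1223] RL [0.7657 0.0164 0.1217] edge [ 0.4159 -0.1022  0.1142]
cassette top 609 ((291.8230895996094, 165.9154052734375), (29.148162841796875, 21.706077575683594), 7.125016689300537) [[279, 155], [278, 174], [304, 176], [305, 157]]
cassette scene 603 ((228.2547149658203, 216.6415252685547), (23.07657241821289, 33.1038932800293), 74.05460357666016) [[245, 215], [235, 205], [220, 207], [220, 214], [212, 220], [219, 231], [246, 223]]
door top 349 ((279.664306640625, 207.9060516357422), (47.45121383666992, 7.93874454498291), 43.53120040893555) [[263, 191], [262, 196], [293, 225], [299, 222]]
door scene 343 ((215.0, 202.0), (14.0, 34.0), 90.0) [[198, 205], [208, 208], [232, 199], [199, 195]]
unit top 4444 ((289.716552734375, 179.810302734375), (71.28480529785156, 90.57666015625), 7.969610214233398) [[261, 131], [252, 199], [269, 202], [295, 226], [299, 221], [283, 205], [317, 207], [324, 192], [329, 140], [273, 132], [275, 141], [268, 146], [262, 140], [266, 131]]
unit scene 5973 ((232.17576599121094, 231.89491271972656), (90.59651947021484, 92.86833953857422), 72.12130737304688) [[183, 215], [186, 240], [203, 286], [280, 263], [281, 232], [278, 228], [271, 234], [260, 230], [260, 222], [269, 215], [256, 197], [199, 195], [198, 207]]
tin [([161.6, 209.9], 0.41, array([0.476 , 0.3898, 0.1   ]))]
brick [([388.5, 248.7], 0.57, array([ 0.3248, -0.4347,  0.1   ])), ([381.9, 218.3], 0.57, array([ 0.4358, -0.4187,  0.1   ]))]
brick_a [([388.5, 248.7], 0.57, array([ 0.3248, -0.4347,  0.1   ])), ([381.9, 218.3], 0.57, array([ 0.4358, -0.4187,  0.1   ]))]
```

```bash
cat >> h.py <<'E'
from scipy.spatial.transform import Rotation as R_
def goal(xyz,R=None):
    s=sense(); t=np.array(s['tcp_pos']);R0=np.array(s['ee_rot'])
    print('t',round(s['time_s'],2),'tcp',t.round(4),'w',s['gripper_width'],'F',np.round(s['wrist_force'],1))
    print(' shift',((np.array(xyz)-t)/.25).round(3), 'turn' , (R_.from_matrix(R@R0.T).as_rotvec()/np.pi).round(3) if R is not None else '')
W=np.array([.626,-.090]);YAW=-8.
def u2w(ux,uy,z,W=None,yaw=None):
    W=globals()['W'] if W is None else W; a=np.radians(YAW if yaw is None else yaw);c,s=np.cos(a),np.sin(a)
    return np.array([W[0]+c*ux-s*uy,W[1]+s*ux+c*uy,z])
def down(yaw):
    a=np.radians(yaw); y=np.array([-np.sin(a),np.cos(a),0]);z=np.array([0,0,-1.]); return np.column_stack([np.cross(y,z),y,z])
E
python3 - <<'E'
from h import *
goal(u2w(-.225,.01,.25),down(-8)); goal(u2w(-.225,.01,.25),down(172)); print(sense()['ee_rot'])
E
```

```text
t 1.65 tcp [ 0.2392 -0.5774  0.2225] w 0.9979011718274643 F [-0.2  0.5 -0.1]
 shift [0.661 2.114 0.11 ] turn [-0.    -0.    -0.169]
t 1.65 tcp [ 0.2392 -0.5774  0.2225] w 0.9979011718274643 F [-0.2  0.5 -0.1]
 shift [0.661 2.114 0.11 ] turn [ 0.    -0.     0.831]
[[-9.23857533e-01 -3.82736538e-01 -3.37219102e-05]
 [-3.82736538e-01  9.23857533e-01  2.20369913e-05]
 [ 2.27198790e-05  3.32656476e-05 -9.99999999e-01]]
```

```bash
python3 -m pendant '[{"x":0.08,"y":0.2,"z":0.1,"claw":0},{"x":0.16,"y":0.4,"z":0.2,"rz":-0.04,"claw":0},{"x":0.24,"y":0.6,"z":0.2,"rz":-0.07,"claw":0},{"x":0.28,"y":0.8,"z":0.2,"rz":-0.1,"claw":0},{"x":0.32,"y":1,"z":0.2,"rz":-0.13,"claw":0},{"x":0.32,"y":1,"z":0.2,"rz":-0.169,"claw":0},{"x":0.32,"y":1,"z":0.2,"rz":-0.169,"claw":0},{"x":0.32,"y":1,"z":0.2,"rz":-0.169,"claw":0}]' && python3 -m pendant '[{"x":0.08,"y":0.24,"z":0.1,"claw":0},{"x":0.16,"y":0.48,"z":0.2,"claw":0},{"x":0.2,"y":0.7,"z":0.2,"claw":0},{"x":0.26,"y":0.9,"z":0.2,"claw":0},{"x":0.3,"y":1,"z":0.2,"claw":0},{"x":0.34,"y":1,"z":0.2,"claw":0},{"x":0.34,"y":1,"z":0.2,"claw":0},{"x":0.34,"y":1,"z":0.2,"claw":0}]'
python3 - <<'E'
from h import *
goal(u2w(-.225,.01,.25),down(-8))
p=capture('wrist'); save(p,'w1'); print(ray(p,(256,192)))
np.set_printoptions(precision=4,suppress=True)
for l in ['cassette_grip','tab_l','tab_r','well','door_hinge','door_edge','cassette','door','tin','unit']:
    q=search_frame(p,l); print(l,[(np.round(k['centre'],1),round(k['conf'],2)) for k in q[:3]])
E
```

```text
t 1.65 tcp [ 0.2392 -0.5774  0.2225] w 0.9979011718274643 F [-0.2  0.5 -0.1]
 shift [0.661 2.114 0.11 ] turn [-0.    -0.    -0.169]
(array([ 0.16691257, -0.60849007,  0.38445272]), array([ 0.25646375,  0.11822059, -0.95937346]))
cassette_grip []
tab_l []
tab_r []
well []
door_hinge []
door_edge []
cassette []
door []
tin []
unit []$[0]: bad value
```

View pics/w1.png

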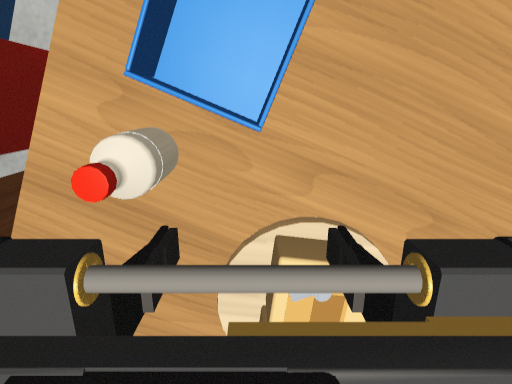

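The move was refused, probably because rows need every key. The picture shows the fingers at the bottom, the turntable bricks between them, and the bench behind.

```bash
python3 -m pendant '[{"x":0.08,"y":0.2,"z":0.1,"rx":0,"ry":0,"rz":0,"claw":0},{"x":0.16,"y":0.4,"z":0.2,"rx":0,"ry":0,"rz":-0.04,"claw":0},{"x":0.24,"y":0.6,"z":0.2,"rx":0,"ry":0,"rz":-0.07,"claw":0},{"x":0.28,"y":0.8,"z":0.2,"rx":0,"ry":0,"rz":-0.1,"claw":0},{"x":0.32,"y":1,"z":0.2,"rx":0,"ry":0,"rz":-0.13,"claw":0},{"x":0.32,"y":1,"z":0.2,"rx":0,"ry":0,"rz":-0.169,"claw":0},{"x":0.32,"y":1,"z":0.2,"rx":0,"ry":0,"rz":-0.169,"claw":0},{"x":0.32,"y":1,"z":0.2,"rx":0,"ry":0,"rz":-0.169,"claw":0}]' && python3 -m pendant '[{"x":0.08,"y":0.24,"z":0.1,"rx":0,"ry":0,"rz":0,"claw":0},{"x":0.16,"y":0.48,"z":0.2,"rx":0,"ry":0,"rz":0,"claw":0},{"x":0.2,"y":0.7,"z":0.2,"rx":0,"ry":0,"rz":0,"claw":0},{"x":0.26,"y":0.9,"z":0.2,"rx":0,"ry":0,"rz":0,"claw":0},{"x":0.3,"y":1,"z":0.2,"rx":0,"ry":0,"rz":0,"claw":0},{"x":0.34,"y":1,"z":0.2,"rx":0,"ry":0,"rz":0,"claw":0},{"x":0.34,"y":1,"z":0.2,"rx":0,"ry":0,"rz":0,"claw":0},{"x":0.34,"y":1,"z":0.2,"rx":0,"ry":0,"rz":0,"claw":0}]'
cat > look.py <<'E'
from h import *
import sys
np.set_printoptions(precision=4,suppress=True)
goal(u2w(-.225,.01,.25),down(-8))
p=capture('wrist'); save(p,sys.argv[1]); print(ray(p,(256,192)))
for l in sys.argv[2:]:
    q=search_frame(p,l); print(l,[(np.round(k['centre'],1),round(k['conf'],2)) for k in q[:3]])
E
python3 look.py w2 door_hinge door_edge well cassette
```

```text
time_s: 3.2
tcp_pos: [0.3192, -0.3277, 0.2725]
ee_rot: [[-0.991, 0.137, -0.0], [0.137, 0.991, -0.0], [0.0, -0.0, -1.0]]
wrist_force: [0.1, -0.0, 0.1]
gripper_width: 0.171
gripper_force: 0.0
time_s: 4.2
tcp_pos: [0.404, -0.0784, 0.3223]
ee_rot: [[-0.99, 0.14, -0.001], [0.14, 0.99, -0.0], [0.001, -0.0, -1.0]]
wrist_force: [-0.4, -0.3, 0.1]
gripper_width: 0.006
gripper_force: 0.0
t 4.2 tcp [ 0.404  -0.0784  0.3223] w 0.006256761681880189 F [-0.4 -0.3  0.1]
 shift [ 0.002  0.119 -0.289] turn [ 0. -0.  0.]
(array([ 0.3266, -0.0685,  0.4843]), array([ 0.2804, -0.0286, -0.9595]))
door_hinge [(array([270.6, 206.9]), 0.7)]
door_edge [(array([272.6, 205.3]), 0.72), (array([253.1, 321.1]), 0.65)]
well [(array([260.1, 220.3]), 0.61), (array([ 38.5, 212.8]), 0.35)]
cassette [(array([250. , 315.5]), 0.68)]
```

View pics/w2.png

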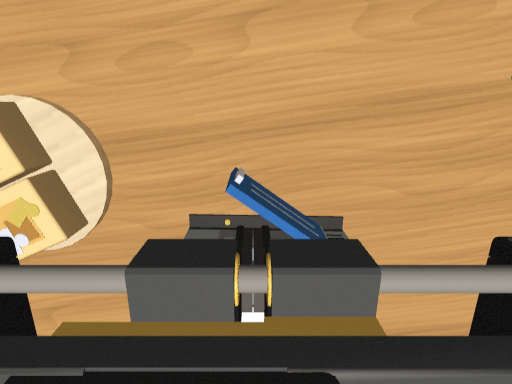

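The wrist view has the robot side up. It shows the door free edge at about (237,172), the hinge near (318,238), and the unit front edge along row ~228.

Run:
```python
from h import *
np.set_printoptions(precision=4,suppress=True)
p=capture('wrist')
m=cv2.inRange(cv2.cvtColor(p['color'],cv2.COLOR_RGB2HSV),(100,150,60),(125,255,255))
m[:160]=0;cs=max(cv2.findContours(m,0,2)[0],key=cv2.contourArea); 
for q in cv2.approxPolyDP(cs,2,True)[:,0]: print(q,onz(p,q.astype(float),.122))
print('model hinge',u2w(-.106,.085,.122),proj(p,u2w(-.106,.085,.122)))
for q in [(190,214),(343,217)]: print(onz(p,q,.0),onz(p,q,.13))
```

```text
[234 168] [ 0.399 -0.101  0.122]
[226 191] [ 0.4263 -0.1154  0.122 ]
[294 238] [ 0.5015 -0.0381  0.122 ]
[324 237] [0.5055 0.0007 0.122 ]
[316 224] [ 0.4858 -0.0082  0.122 ]
[244 174] [ 0.408  -0.0901  0.122 ]
[243 181] [ 0.4166 -0.0926  0.122 ]
[239 184] [ 0.4197 -0.098   0.122 ]
[234 182] [ 0.4163 -0.1037  0.122 ]
model hinge [0.5329 0.0089 0.122 ] [331.7032 254.9955]
[ 0.4916 -0.1985  0.    ] [ 0.4473 -0.1635  0.13  ]
[0.533  0.0585 0.    ] [0.4776 0.0246 0.13  ]
```

```bash
python3 -m pendant '[{"x":0,"y":0.12,"z":-0.2,"rx":0,"ry":0,"rz":0,"claw":0},{"x":0,"y":0.12,"z":-0.4,"rx":0,"ry":0,"rz":0,"claw":0},{"x":0,"y":0.12,"z":-0.6,"rx":0,"ry":0,"rz":0,"claw":0},{"x":0,"y":0.12,"z":-0.8,"rx":0,"ry":0,"rz":0,"claw":0},{"x":0,"y":0.12,"z":-0.95,"rx":0,"ry":0,"rz":0,"claw":0},{"x":0,"y":0.12,"z":-0.95,"rx":0,"ry":0,"rz":0,"claw":0},{"x":0.02,"y":0.1,"z":-0.95,"rx":0,"ry":0,"rz":0,"claw":0},{"x":0.02,"y":0.1,"z":-0.95,"rx":0,"ry":0,"rz":0,"claw":0}]'
python3 - <<'E'
from h import *
t=np.array(sense()['tcp_pos'])
for th in [.66,.5,.4,.3,.2,.12,.08,.05,.03,0]:
    r=.125+.02*(1-th/.66); d=np.array([-np.sin(th),-np.cos(th)]);n=np.array([-np.cos(th),np.sin(th)])
    c=np.array([-.106,.085])+r*d+.006*n-[.0095,-.015]
    w=u2w(*c,.085); print(th,w.round(4),((w-t)/.25).round(3))
E
```

```text
time_s: 5.5
tcp_pos: [0.4112, -0.0523, 0.0868]
ee_rot: [[-0.99, 0.138, 0.004], [0.138, 0.99, 0.001], [-0.004, 0.001, -1.0]]
wrist_force: [0.1, -0.1, 0.4]
gripper_width: 0.003
gripper_force: 0.0
0.66 [ 0.4317 -0.0577  0.085 ] [ 0.082 -0.022 -0.007]
0.5 [ 0.4432 -0.0755  0.085 ] [ 0.128 -0.093 -0.007]
0.4 [ 0.4521 -0.0858  0.085 ] [ 0.164 -0.134 -0.007]
0.3 [ 0.4623 -0.0953  0.085 ] [ 0.204 -0.172 -0.007]
0.2 [ 0.4736 -0.1039  0.085 ] [ 0.25  -0.206 -0.007]
0.12 [ 0.4835 -0.11    0.085 ] [ 0.289 -0.231 -0.007]
0.08 [ 0.4886 -0.1127  0.085 ] [ 0.31  -0.242 -0.007]
0.05 [ 0.4926 -0.1147  0.085 ] [ 0.326 -0.25  -0.007]
0.03 [ 0.4953 -0.1159  0.085 ] [ 0.336 -0.254 -0.007]
0 [ 0.4994 -0.1177  0.085 ] [ 0.353 -0.261 -0.007]
```

```bash
python3 -m pendant '[{"x":0.08,"y":-0.02,"z":0,"rx":0,"ry":0,"rz":0,"claw":0},{"x":0.13,"y":-0.09,"z":0,"rx":0,"ry":0,"rz":0,"claw":0},{"x":0.165,"y":-0.134,"z":0,"rx":0,"ry":0,"rz":0,"claw":0},{"x":0.205,"y":-0.172,"z":0,"rx":0,"ry":0,"rz":0,"claw":0},{"x":0.25,"y":-0.206,"z":0,"rx":0,"ry":0,"rz":0,"claw":0},{"x":0.29,"y":-0.23,"z":0,"rx":0,"ry":0,"rz":0,"claw":0},{"x":0.31,"y":-0.242,"z":0,"rx":0,"ry":0,"rz":0,"claw":0},{"x":0.31,"y":-0.242,"z":0,"rx":0,"ry":0,"rz":0,"claw":0}]'
python3 look.py w3 door
```

```text
time_s: 6.5
tcp_pos: [0.4871, -0.113, 0.0849]
ee_rot: [[-0.99, 0.138, -0.0], [0.138, 0.99, -0.0], [0.0, -0.0, -1.0]]
wrist_force: [-0.1, -0.2, 0.2]
gripper_width: 0.004
gripper_force: 0.0
t 6.5 tcp [ 0.4871 -0.113   0.0849] w 0.0037413004194825922 F [-0.1 -0.2  0.2]
 shift [-0.33   0.257  0.66 ] turn [ 0. -0. -0.]
(array([ 0.4095, -0.1032,  0.2468]), array([ 0.2812, -0.028 , -0.9593]))
door [(array([398.9, 295. ]), 0.73)]
```

View pics/w3.png

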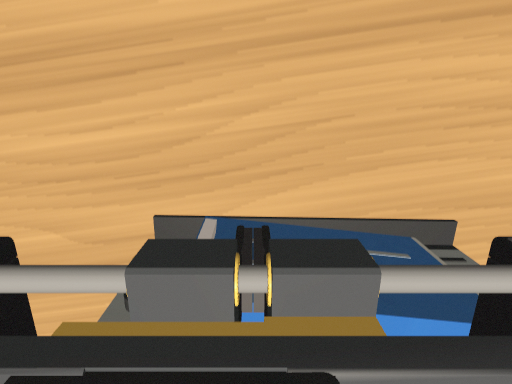

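The door is nearly shut. The fingers push the blue face at column ~253, clear of the pull bar at (208,228).

```bash
python3 -m pendant '[{"x":0.01,"y":-0.004,"z":0,"rx":0,"ry":0,"rz":0,"claw":0},{"x":0.02,"y":-0.008,"z":0,"rx":0,"ry":0,"rz":0,"claw":0},{"x":0.03,"y":-0.012,"z":0,"rx":0,"ry":0,"rz":0,"claw":0},{"x":0.035,"y":-0.014,"z":0,"rx":0,"ry":0,"rz":0,"claw":0},{"x":0.04,"y":-0.016,"z":0,"rx":0,"ry":0,"rz":0,"claw":0},{"x":0.045,"y":-0.016,"z":0,"rx":0,"ry":0,"rz":0,"claw":0},{"x":0.05,"y":-0.016,"z":0,"rx":0,"ry":0,"rz":0,"claw":0},{"x":0.05,"y":-0.016,"z":0,"rx":0,"ry":0,"rz":0,"claw":0}]'
```

```text
time_s: 7.6
tcp_pos: [0.5008, -0.117, 0.0855]
ee_rot: [[-0.991, 0.137, 0.003], [0.137, 0.991, -0.0], [-0.003, 0.0, -1.0]]
wrist_force: [-0.1, -0.4, 0.4]
gripper_width: 0.004
gripper_force: 0.0
```

```bash
python3 -m pendant '[{"x":0.005,"y":-0.001,"z":0,"rx":0,"ry":0,"rz":0,"claw":0},{"x":0.01,"y":-0.001,"z":0,"rx":0,"ry":0,"rz":0,"claw":0},{"x":0.014,"y":-0.002,"z":0,"rx":0,"ry":0,"rz":0,"claw":0},{"x":0.016,"y":-0.002,"z":0,"rx":0,"ry":0,"rz":0,"claw":0},{"x":0.018,"y":-0.002,"z":0,"rx":0,"ry":0,"rz":0,"claw":0},{"x":0.02,"y":-0.002,"z":0,"rx":0,"ry":0,"rz":0,"claw":0},{"x":0.02,"y":-0.002,"z":0,"rx":0,"ry":0,"rz":0,"claw":0},{"x":0.02,"y":-0.002,"z":0,"rx":0,"ry":0,"rz":0,"claw":0}]'
```

```text
time_s: 8.6
tcp_pos: [0.5012, -0.1173, 0.0847]
ee_rot: [[-0.99, 0.139, -0.006], [0.139, 0.99, 0.0], [0.006, -0.001, -1.0]]
wrist_force: [-7.5, 3.4, 6.5]
gripper_width: 0.004
gripper_force: 4.1
```

```bash
python3 -m pendant '[{"x":0.005,"y":0,"z":0,"rx":0,"ry":0,"rz":0,"claw":0},{"x":0.01,"y":0,"z":0,"rx":0,"ry":0,"rz":0,"claw":0},{"x":0.015,"y":0,"z":0,"rx":0,"ry":0,"rz":0,"claw":0},{"x":0.02,"y":0,"z":0,"rx":0,"ry":0,"rz":0,"claw":0},{"x":0.02,"y":0,"z":0,"rx":0,"ry":0,"rz":0,"claw":0},{"x":0.02,"y":0,"z":0,"rx":0,"ry":0,"rz":0,"claw":0},{"x":0.02,"y":0,"z":0,"rx":0,"ry":0,"rz":0,"claw":0},{"x":0.02,"y":0,"z":0,"rx":0,"ry":0,"rz":0,"claw":0}]'
```

```text
time_s: 9.6
tcp_pos: [0.5011, -0.1175, 0.0844]
ee_rot: [[-0.99, 0.14, -0.017], [0.14, 0.99, 0.0], [0.017, -0.002, -1.0]]
wrist_force: [-17.5, 4.2, 14.2]
gripper_width: 0.004
gripper_force: 9.0
```

```bash
python3 -m pendant '[{"x":-0.1,"y":0,"z":0,"rx":0,"ry":0,"rz":0,"claw":0},{"x":-0.2,"y":0,"z":0.1,"rx":0,"ry":0,"rz":0,"claw":0},{"x":-0.2,"y":0,"z":0.3,"rx":0,"ry":0,"rz":0,"claw":0},{"x":-0.15,"y":0,"z":0.5,"rx":0,"ry":0,"rz":0,"claw":0.5},{"x":-0.1,"y":0.05,"z":0.7,"rx":0,"ry":0,"rz":0,"claw":0.9},{"x":0.1,"y":0.08,"z":0.85,"rx":0,"ry":0,"rz":0,"claw":0.9},{"x":0.3,"y":0.1,"z":1,"rx":0,"ry":0,"rz":0,"claw":0.9},{"x":0.48,"y":0.1,"z":1,"rx":0,"ry":0,"rz":0,"claw":0.9}]'
python3 look.py w4 cassette_grip tab_l tab_r well cassette door_edge door_hinge tin
```

```text
time_s: 10.6
tcp_pos: [0.6328, -0.0922, 0.3396]
ee_rot: [[-0.991, 0.137, 0.01], [0.137, 0.991, -0.0], [-0.01, 0.001, -1.0]]
wrist_force: [0.3, 0.2, 0.0]
gripper_width: 0.487
gripper_force: 0.0
t 10.6 tcp [ 0.6328 -0.0922  0.3396] w 0.48713371351781876 F [0.3 0.2 0. ]
 shift [-0.913  0.174 -0.358] turn [ 0.     0.003 -0.001]
(array([ 0.5536, -0.0825,  0.5007]), array([ 0.2912, -0.028 , -0.9563]))
cassette_grip [(array([252.8, 167.2]), 0.76)]
tab_l [(array([278.5, 169.6]), 0.96), (array([228. , 168.8]), 0.85)]
tab_r [(array([278.5, 169.6]), 0.96), (array([228. , 168.8]), 0.85)]
well [(array([249.6, 134.1]), 0.68)]
cassette [(array([256.6, 160.6]), 0.94), (array([326. , 231.1]), 0.2)]
door_edge [(array([256.9,  74.1]), 0.68)]
door_hinge [(array([256.9,  73.2]), 0.73)]
tin [(array([325.2, 230.7]), 0.6)]
```

View pics/w4.png

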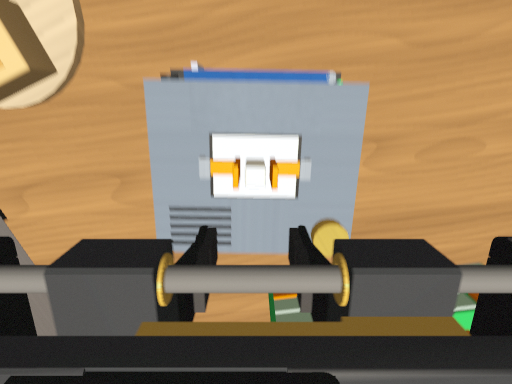

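The door's blue top edge (row ~76) now runs parallel to the unit front, so the door is shut. The cassette flange spans (211–300, 134–199) and the orange tabs are at (236,172) and (274,172).

```bash
cat > meas.py <<'E'
from h import *
np.set_printoptions(precision=4,suppress=True)
p=capture('wrist');hsv=cv2.cvtColor(p['color'],cv2.COLOR_RGB2HSV)
r=regions_of(p,'cassette')
m=r[0]['region'].astype('uint8');cs=max(cv2.findContours(m,0,2)[0],key=cv2.contourArea)
box=cv2.boxPoints(cv2.minAreaRect(cs)); b=np.array([onz(p,q,.134) for q in box]); print('cassette',b,b.mean(0))
q=search_frame(p,'tab_l')[:2]; print([(k['centre'],k['conf']) for k in q]); t=np.array([onz(p,k['centre'],.170) for k in q]);print('tabs z.17',t,t.mean(0))
d=t[0]-t[1]; print('yaw',np.degrees(np.arctan2(-d[0],d[1])))
bl=cv2.inRange(hsv,(100,150,60),(125,255,255));bl[130:]=0
ys,xs=np.nonzero(bl); c=np.array([xs,ys]).T
pr=cv2.minAreaRect(c.astype(np.float32)); bb=np.array([onz(p,k,.122) for k in cv2.boxPoints(pr)]);print('door',bb)
for k in range(4):
    e=bb[k]-bb[(k+1)%4]; print('  len',np.linalg.norm(e),'ang',np.degrees(np.arctan2(e[1],e[0])))
for k in [(146,80),(367,84),(153,243)]: print(onz(p,k,.13))
np.save('last.npy',0)
import pickle; 
try: L=pickle.load(open('l.pkl','rb'))
except Exception: L=[]
qs=sorted([k['centre'] for k in q],key=lambda a:a[0]); L.append(({k:np.array(p[k]) for k in('mtx','world_to_cam')},qs)); pickle.dump(L,open('l.pkl','wb'))
if len(L)>1:
    for i in (0,1): print('tri tab',i,tri([(a,b[i]) for a,b in L]))
E
python3 meas.py; python3 -m pendant '[{"x":0.05,"y":0.01,"z":-0.1,"rx":0,"ry":0,"rz":0,"claw":0.85},{"x":0.1,"y":0.01,"z":-0.2,"rx":0,"ry":0,"rz":0,"claw":0.85},{"x":0.15,"y":0.01,"z":-0.3,"rx":0,"ry":0,"rz":0,"claw":0.85},{"x":0.15,"y":0.01,"z":-0.35,"rx":0,"ry":0,"rz":0,"claw":0.85},{"x":0.15,"y":0.01,"z":-0.35,"rx":0,"ry":0,"rz":0,"claw":0.85},{"x":0.15,"y":0.01,"z":-0.35,"rx":0,"ry":0,"rz":0,"claw":0.85},{"x":0.15,"y":0.01,"z":-0.35,"rx":0,"ry":0,"rz":0,"claw":0.85},{"x":0.15,"y":0.01,"z":-0.35,"rx":0,"ry":0,"rz":0,"claw":0.85}]'; echo ---; python3 meas.py
```

```text
cassette [[ 0.5854 -0.1385  0.134 ]
 [ 0.6001 -0.0328  0.134 ]
 [ 0.6759 -0.0399  0.134 ]
 [ 0.6603 -0.152   0.134 ]] [ 0.6304 -0.0908  0.134 ]
[([279.7, 173.5], 0.82), ([227.3, 171.2], 0.7)]
tabs z.17 [[ 0.6298 -0.0635  0.17  ]
 [ 0.6192 -0.1204  0.17  ]] [ 0.6245 -0.0919  0.17  ]
yaw -10.477635491024685
door [[ 0.5173 -0.1588  0.122 ]
 [ 0.5076 -0.1566  0.122 ]
 [ 0.5332  0.0067  0.122 ]
 [ 0.5431  0.0059  0.122 ]]
  len 0.00995410231798358 ang -12.734708210932844
  len 0.16531732724456255 ang -98.89273292635563
  len 0.00997702633073557 ang 175.00692668069806
  len 0.16666283335167184 ang 81.09963702314909
[ 0.5104 -0.1994  0.13  ]
[0.5492 0.0492 0.13  ]
[ 0.7103 -0.2385  0.13  ]
time_s: 12.2
tcp_pos: [0.6668, -0.0899, 0.2485]
ee_rot: [[-0.99, 0.138, 0.001], [0.138, 0.99, 0.0], [-0.001, 0.0, -1.0]]
wrist_force: [-0.4, -1.0, 0.6]
gripper_width: 0.85
gripper_force: 0.0
---
cassette [[ 0.6591 -0.1532  0.134 ]
 [ 0.5851 -0.1369  0.134 ]
 [ 0.6012 -0.0329  0.134 ]
 [ 0.6767 -0.0407  0.134 ]] [ 0.6305 -0.0909  0.134 ]
[([212.7, 150.2], 0.76), ([279.8, 154.0], 0.71)]
tabs z.17 [[ 0.621  -0.1164  0.17  ]
 [ 0.6313 -0.0641  0.17  ]] [ 0.6261 -0.0902  0.17  ]
yaw 168.83975584176815
door [[ 0.5163 -0.1591  0.122 ]
 [ 0.5073 -0.1567  0.122 ]
 [ 0.5331  0.0082  0.122 ]
 [ 0.5424  0.0075  0.122 ]]
  len 0.009355260462326967 ang -14.736502325681485
  len 0.16693352590931418 ang -98.89813988942186
  len 0.009370265313906613 ang 175.9580273632402
  len 0.1686784047867672 ang 81.09170510418544
[ 0.5583 -0.169   0.13  ]
[0.588  0.0205 0.13  ]
[ 0.7107 -0.1988  0.13  ]
tri tab 0 [ 0.6268 -0.1236  0.1306]
tri tab 1 [ 0.6356 -0.0623  0.1458]
```

```bash
python3 -m pendant '[{"x":-0.075,"y":-0.004,"z":0,"rx":0,"ry":0,"rz":-0.006,"claw":0.85},{"x":-0.151,"y":-0.004,"z":-0.05,"rx":0,"ry":0,"rz":-0.006,"claw":0.85},{"x":-0.151,"y":-0.004,"z":-0.1,"rx":0,"ry":0,"rz":-0.006,"claw":0.85},{"x":-0.151,"y":-0.004,"z":-0.2,"rx":0,"ry":0,"rz":-0.006,"claw":0.85},{"x":-0.151,"y":-0.004,"z":-0.28,"rx":0,"ry":0,"rz":-0.006,"claw":0.85},{"x":-0.151,"y":-0.004,"z":-0.34,"rx":0,"ry":0,"rz":-0.006,"claw":0.85},{"x":-0.151,"y":-0.004,"z":-0.39,"rx":0,"ry":0,"rz":-0.006,"claw":0.85},{"x":-0.151,"y":-0.004,"z":-0.39,"rx":0,"ry":0,"rz":-0.006,"claw":0.85}]'; python3 look.py w5 tab_l
```

```text
time_s: 13.35
tcp_pos: [0.6287, -0.0909, 0.1489]
ee_rot: [[-0.988, 0.156, -0.002], [0.156, 0.988, -0.0], [0.002, -0.0, -1.0]]
wrist_force: [-0.3, 0.3, 0.1]
gripper_width: 0.851
gripper_force: 0.0
t 13.35 tcp [ 0.6287 -0.0909  0.1489] w 0.8510908082932593 F [-0.3  0.3  0.1]
 shift [-0.896  0.169  0.404] turn [ 0.    -0.001  0.006]
(array([ 0.5517, -0.0796,  0.311 ]), array([ 0.2788, -0.0333, -0.9599]))
tab_l [(array([300.1, 239. ]), 0.78), (array([209.7, 238.3]), 0.78)]
```

View pics/w5.png

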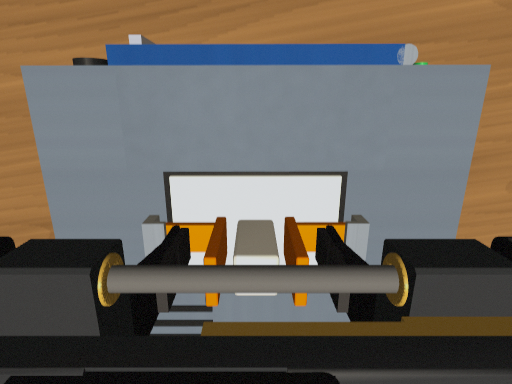

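The tabs (columns ~215 and ~296) are centred between the fingers (~175 and ~338), and the door is square to the unit. I'll squeeze now.

```bash
python3 -m pendant '[{"x":0,"y":0,"z":0,"rx":0,"ry":0,"rz":0,"claw":0.5},{"x":0,"y":0,"z":0,"rx":0,"ry":0,"rz":0,"claw":0.3},{"x":0,"y":0,"z":0,"rx":0,"ry":0,"rz":0,"claw":0.3},{"x":0,"y":0,"z":0,"rx":0,"ry":0,"rz":0,"claw":0.3},{"x":0,"y":0,"z":0,"rx":0,"ry":0,"rz":0,"claw":0.3},{"x":0,"y":0,"z":0,"rx":0,"ry":0,"rz":0,"claw":0.3},{"x":0,"y":0,"z":0,"rx":0,"ry":0,"rz":0,"claw":0.3},{"x":0,"y":0,"z":0,"rx":0,"ry":0,"rz":0,"claw":0.3}]'; python3 look.py w6 tab_l
```

```text
time_s: 14.45
tcp_pos: [0.6293, -0.0907, 0.1505]
ee_rot: [[-0.988, 0.156, 0.001], [0.156, 0.988, 0.0], [-0.001, 0.0, -1.0]]
wrist_force: [0.1, 1.8, 4.5]
gripper_width: 0.399
gripper_force: 30.0
t 14.45 tcp [ 0.6293 -0.0907  0.1505] w 0.39864273530232375 F [0.1 1.8 4.5]
 shift [-0.899  0.168  0.398] turn [-0.     0.     0.005]
(array([ 0.5518, -0.0796,  0.3124]), array([ 0.2815, -0.0331, -0.9591]))
tab_l [(array([286.4, 232.4]), 0.9), (array([218.6, 234.8]), 0.74)]
```

```bash
python3 -m pendant '[{"x":0,"y":0,"z":0.01,"rx":0,"ry":0,"rz":0,"claw":0.3},{"x":0,"y":0,"z":0.02,"rx":0,"ry":0,"rz":0,"claw":0.3},{"x":0,"y":0,"z":0.03,"rx":0,"ry":0,"rz":0,"claw":0.3},{"x":0,"y":0,"z":0.04,"rx":0,"ry":0,"rz":0,"claw":0.3},{"x":0,"y":0,"z":0.05,"rx":0,"ry":0,"rz":0,"claw":0.3},{"x":0,"y":0,"z":0.06,"rx":0,"ry":0,"rz":0,"claw":0.3},{"x":0,"y":0,"z":0.06,"rx":0,"ry":0,"rz":0,"claw":0.3},{"x":0,"y":0,"z":0.06,"rx":0,"ry":0,"rz":0,"claw":0.3}]'
```

```text
time_s: 15.55
tcp_pos: [0.6289, -0.0908, 0.165]
ee_rot: [[-0.988, 0.156, -0.0], [0.156, 0.988, 0.0], [0.0, 0.0, -1.0]]
wrist_force: [-0.5, -0.2, -2.1]
gripper_width: 0.399
gripper_force: 30.0
```

```bash
python3 -m pendant '[{"x":0,"y":0,"z":0.04,"rx":0,"ry":0,"rz":0,"claw":0.3},{"x":0,"y":0,"z":0.08,"rx":0,"ry":0,"rz":0,"claw":0.3},{"x":0,"y":0,"z":0.12,"rx":0,"ry":0,"rz":0,"claw":0.3},{"x":0,"y":0,"z":0.17,"rx":0,"ry":0,"rz":0,"claw":0.3},{"x":0,"y":0,"z":0.22,"rx":0,"ry":0,"rz":0,"claw":0.3},{"x":0,"y":0,"z":0.27,"rx":0,"ry":0,"rz":0,"claw":0.3},{"x":0,"y":0,"z":0.31,"rx":0,"ry":0,"rz":0,"claw":0.3},{"x":0,"y":0,"z":0.33,"rx":0,"ry":0,"rz":0,"claw":0.3}]' && python3 -m pendant '[{"x":0,"y":0,"z":0,"rx":0,"ry":0,"rz":0,"claw":0.3},{"x":0,"y":0,"z":0,"rx":0,"ry":0,"rz":0,"claw":0.3},{"x":0,"y":0,"z":0,"rx":0,"ry":0,"rz":0,"claw":0.3},{"x":0,"y":0,"z":0,"rx":0,"ry":0,"rz":0,"claw":0.3},{"x":0,"y":0,"z":0,"rx":0,"ry":0,"rz":0,"claw":0.3},{"x":0,"y":0,"z":0,"rx":0,"ry":0,"rz":0,"claw":0.3},{"x":0,"y":0,"z":0,"rx":0,"ry":0,"rz":0,"claw":0.3},{"x":0,"y":0,"z":0,"rx":0,"ry":0,"rz":0,"claw":0.3}]'
python3 - <<'E'
from h import *
s=capture('scene');w=capture('wrist')
a=cv2.resize(s['color'][120:300,130:330],None,fx=2,fy=2,interpolation=3);b=cv2.resize(w['color'],(400,300))
c=np.zeros((360,800,3),'uint8');c[:,:400]=a;c[:300,400:]=b
cv2.imwrite('pics/f.png',c[:,:,::-1])
E
```

```text
time_s: 16.55
tcp_pos: [0.6292, -0.0909, 0.2484]
ee_rot: [[-0.988, 0.156, 0.001], [0.156, 0.988, 0.0], [-0.001, 0.0, -1.0]]
wrist_force: [-0.7, 0.1, -3.3]
gripper_width: 0.398
gripper_force: 30.0
time_s: 17.55
tcp_pos: [0.629, -0.0909, 0.2476]
ee_rot: [[-0.988, 0.156, 0.0], [0.156, 0.988, -0.0], [-0.0, -0.0, -1.0]]
wrist_force: [0.4, 0.0, -3.2]
gripper_width: 0.392
gripper_force: 30.0
```

View pics/f.png

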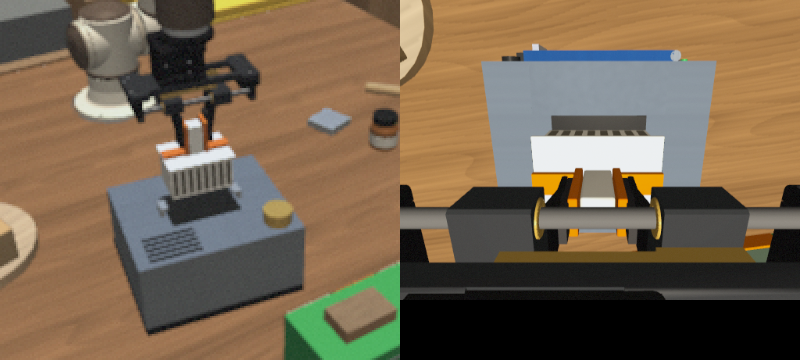

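The scene view (left) shows the cassette upright above its empty well, clear of the unit's top at about (195,175), with the tin undisturbed at (278,213). The wrist view (right) shows the blue door shut along row ~56. It also shows the flange edge at the same place relative to the gripper as before the lift, so the cassette has not tilted.

```bash
python3 -c "from station import *; print(finish_job())"
```

```text
the job is handed in; nothing more can be done
None
```

I handed in the job: the door was pushed shut to a firm stop, and the cassette was held by its squeezed catches, still and upright about 40 mm clear of the unit's top.

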